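# Set a capping press post to its setting sleeve and hold it for clamping

## Task

We are setting this capping press up for another bottle: lift the tallest of the three setting sleeves straight up off its peg and lower it over the bottle-rest post, so that it stands flat on the clamp block around the post; set it down rather than drop it, and let go. Then take the post by its thinner upper end and draw it straight up out of its bore, without forcing it sideways, until its shoulder is level with the top of the sleeve, and finish while still holding it at that height so that I can clamp it. Leave the other two sleeves, the bottle and the loose bottle plate alone.

Things in the scene. Friction and masses are not known exactly. Their poses are not given: they have to be found in the camera images.
- stand: Press stand, fixed, head taken off. Origin at table level under the bore; x points along the dark base plate (300 x 150 mm, top 28 mm high) to two 20 mm columns, 175 mm from the bore, 96 mm apart, always on the side away from the robot; they carry two crossheads 145 mm wide and a handwheel, up to 360 mm high. A black clamp lever sits low on the -y side of the clamp block.
- bore_mouth (a point): Centre of the mouth of the post's bore, in the flat top of the stand's aluminium clamp block (56 x 56 mm, 70 mm high), 98 mm above the table; z up along the bore. The bore is 21.2 mm wide and 70 mm deep, down to the base plate.
- post: Bottle-rest post: one loose bright steel rod 145 mm long, 0.2 to 0.4 kg, standing upright on the bottom of the bore. Origin at the centre of its lower end, z up along it. Lower 75 mm: shank 20 mm thick, in the bore with 1.2 mm clearance in all. Upper 70 mm: thinner end 16 mm thick, to be gripped. Only a grip keeps it up: let go, it slides down.
- shoulder (a point): The post's shoulder: on its axis, at the step from the 20 mm shank to the 16 mm end, 75 mm above its lower end. At the start it stands 5 mm above the bore's mouth, and the post's tip 75 mm above the mouth, so that 35 mm of the post shows above the tallest sleeve once that stands on the block.
- rack: Sleeve rack, fixed: black bar 66 x 270 mm, 12 mm thick, long side along its y. Origin under its centre. Three upright steel pegs, 18 mm thick, at y = -95, 0 and 95 mm, each on an aluminium foot (32 mm wide) whose top, on which the sleeve rests, is 24 mm above the table; the peg tips are 74 mm above the table.
- sleeve_tall: Tallest setting sleeve: plain steel tube 40 mm high, 36 mm outside and 26 mm inside diameter, about 0.15 kg. Origin at the centre of its lower end, z up. Sits upright round one of the three pegs (any of them).
- sleeve_mid: Middle sleeve, same tube but 30 mm high, on another peg. Origin at the centre of its lower end. Leave alone.
- sleeve_low: Shortest sleeve, same tube but 20 mm high, on another peg. Origin at the centre of its lower end. Leave alone.
- bottle: Clear glass bottle with a blue screw cap, 56 mm diameter, 102 mm high, standing on the table beyond the rack. Origin under its centre. Leave alone.
- bottle_plate: Loose bottle plate: black disc 64 mm diameter, 12 mm thick, with a 17 mm hole, lying flat on the table. Origin under its centre. Leave alone.

How it is judged:
On the way, in this order (a step that is already met when the one before it is completed fails the run):
1. the tallest sleeve is lifted up clear of its peg (z of sleeve_tall in the frame of rack above 0.077 m), for 0.1 s.
2. the tallest sleeve stands flat on the clamp block around the post, let go (horizontal distance between sleeve_tall and bore_mouth below 0.006 m and z of sleeve_tall in the frame of bore_mouth between -0.003 and 0.003 m and angle between sleeve_tall's own z axis and vertical below 0.06 rad and contact force between the fingers and sleeve_tall below 0.2 N and linear speed of sleeve_tall below 0.02 m/s), for 0.3 s.
At the end, for the whole second after the job is handed in: The tallest sleeve stands flat (3 mm, 3.4 degrees) on the clamp block around the post, not touched by the fingers; the post's shoulder is 40 mm above the bore's mouth (the height of the sleeve), within 3 mm; the post is upright (3.4 degrees), still, and gripped with over 4 N (horizontal distance between sleeve_tall and bore_mouth below 0.006 m and z of sleeve_tall in the frame of bore_mouth between -0.003 and 0.003 m and angle between each of sleeve_tall, post's own z axis and vertical below 0.06 rad and z of shoulder in the frame of bore_mouth between 0.037 and 0.043 m and horizontal distance between post and bore_mouth below 0.004 m and contact force between the fingers and post above 4 N and linear speed of post below 0.01 m/s and contact force between the fingers and sleeve_tall below 0.5 N); the arm keeps its last pose, push and grip.
It fails at once if the tallest sleeve is let fall (unheld, faster than 0.45 m/s: a drop of more than about 10 mm) (contact force between the fingers and sleeve_tall below 0.05 N and linear speed of sleeve_tall above 0.45 m/s).
It fails at once if while being drawn up, the post is forced sideways against its bore with more than 15 N (z of post in the frame of bore_mouth above -0.067 m and contact force between post and stand above 15 N).
It fails at once if the post is pulled right out of its bore (z of post in the frame of bore_mouth above -0.003 m).
It fails at once if another sleeve, the bottle or the bottle plate is moved by more than 20 mm (distance of any of sleeve_mid, sleeve_low, bottle, bottle_plate from where it was at the start of the episode above 0.02 m).
It also fails if it takes over 48 s, if anything falls off the work surface, if the arm or the gripper's body presses on something with over 40 N, if the wrist force passes 120 N, or if a joint passes its speed limit or range.

## Robot

A 6-joint arm with a two-finger parallel gripper is mounted at the origin on the work surface. World frame = base frame: x ahead of the robot, y to its left, z up, the work surface at z = 0. Lengths are in m, angles in rad, forces in N, time in s.
With the tool pointing down it reaches from about 0.325 to 0.875 m from the base axis. Payload 4.4 kg.
Tool frame: the origin (TCP) lies between the finger pads; the fingertips stand 25 mm ahead of it and the grasp point (between the pads) lies 6 mm ahead of it; z points along the fingers, y is the line along which they close (so a half turn about z gives the same grasp; the last joint's range is limited). The gripper opens to 85 mm and grips with 20 to 120 N. Pads are 22 mm wide; open, the fingers measure 114 mm over their backs; the gripper's body (76 mm by 85 mm) begins 54 mm behind the grasp point. The pads swing forward as they close: fully open they stand 13 mm farther back than shut.
Start: joints at [1.065, 0.207, 1.542, -0, 1.393, -0.15], TCP at [0.2, 0.539, 0.256] pointing down, gripper open.
Joint ranges: [-2.73, 2.73], [-0.86, 2.22], [0.23, 2.46], [-1.11, 4.25], [0.08, 2.63], [-2.82, 2.82]. Speed limits (rad/s): [2.79, 2.79, 3.14, 3.14, 3.14, 3.14].

## Interface

Orientations are given as a 3x3 rotation matrix whose columns are the frame's x, y, z axes.
In Python, from bench import sense, capture, job_done gives the robot as it stands. The module is installed in compiled form; this text tells all that it offers.
- The arm moves only by the tool move_arm, never from a script. Its arguments are lists of equal length, an entry for each row: "dp": the shift along the world's x, y, z in units of 25 mm (1.0 is 25 mm), a list of three; "twist": the turn, a rotation vector about the world's x, y, z in units of 8 degrees (1.0 is 8 degrees), a list of three; "fingers": the opening, from 0 (shut) to 1 (fully open). In form: {"dp": [[dx, dy, dz], ...], "twist": [[ax, ay, az], ...], "fingers": [fingers, ...]}. A call has exactly 5 rows; each row is the pose to reach, as a shift and turn from the pose commanded when the call began; what a row does not reach only later rows make up. A row lasts 1/10 s, in which the tool goes at most 50 mm and 8.59 degrees, less where a joint would pass 70% of its speed; a pose out of reach is approached as far as the arm can. A call with a gripper value outside its range is refused whole. The fingers move at their own pace and stop on an object; "newtons" is the grip in N (left out, the last holds). Time passes only in rows, so rows that repeat a pose let the fingers close, or fill a call up. It gives the time, the measured TCP pose, the force, the opening and the grip force at its end, in the units of the state.
- sense(): the state, without advancing time (a new reading comes with each control period).
- capture(name): name is "scene" or "top" or "wrist"; returns a dict with "pixels" (400x640x3 uint8, red, green, blue), "fx", "fy", "cx", "cy" (pixels), "k1" (the pictures are not rectified: a ray, as slopes to the right and down, at radius r is drawn at 1 + k1 r^2 times it, then the intrinsics apply), "R" (3x3) and "t" (3): a world point X has camera coordinates R X + t; the wrist camera has in their place "T_tool_cam" (4x4, takes a point from camera to tool coordinates, whose origin is the TCP and whose axes are the flange's). Camera axes: x right, y down, z forward; pixel columns grow to the right and rows downward; lengths in m; the calibration is good to about 2 mm. A picture is of the moment at which its call begins: read the wrist's pose just before it. There is no depth.
- job_done(): hands the job in; it is judged then, once.
The state is a dict: "clock": time; "joint_positions": joint angles; "joint_vel": joint speeds; "tau": joint torques, N m; "tcp_pos": TCP position; "tcp_rot": TCP orientation; "force": force on the tool from outside, world axes, zero at the start; "wrist_torque": the same for the moment, N m; "gripper_width": finger opening in m; "grip_force": force on a finger pad.
Only numpy, scipy, OpenCV 4.12 (cv2) and the standard library are available. Lean on these libraries where they do the work, as an engineer would, in place of code of your own. Each camera call takes 0.05 s, during which the arm holds its last target. There are 200 camera calls.

## Working session

There is one attempt and no reset: what is moved stays moved. The work goes in short steps, Python scripts to look and compute and a tool call to move; the robot and the scene stay as the last step left them, time stands still between calls to the robot, and variables do not carry over. Pictures are saved under pics/ and viewed, at most 10 in all, crops included, and the job is handed in when it is done.

Besides the shell and the picture viewer there is one more tool, called after "Emit:" as name(argument=value, ...) on one line, values as JSON. move_arm: Moves the arm, as the interface text tells. Its arguments: {"type":"object","properties":{"dp":{"type":"array"},"twist":{"type":"array"},"fingers":{"type":"array"},"newtons":{"type":"number"}},"required":["dp","twist","fingers"]}

```bash
mkdir -p pics; cat > h.py <<'E'
import numpy as np, cv2
from bench import sense, capture, job_done
def cam(name):
    s=sense(); c=capture(name); c={k:(np.array(v) if isinstance(v,(list,tuple)) else v) for k,v in c.items()}
    if 'T_tool_cam' in c:
        T=np.array(c['T_tool_cam']); Rt=np.array(s['tcp_rot']); 
        Rwc=Rt@T[:3,:3]; o=Rt@T[:3,3]+np.array(s['tcp_pos'])
        c['R']=Rwc.T; c['t']=-Rwc.T@o
    c['R']=np.array(c['R']); c['t']=np.array(c['t']); return c
def save(c,n): cv2.imwrite('pics/'+n,c['pixels'][:,:,::-1])
def ray(c,u,v):
    d=np.array([(u-c['cx'])/c['fx'],(v-c['cy'])/c['fy']]); p=d.copy()
    for _ in range(20): p=d/(1+c['k1']*(p@p))
    w=c['R'].T@np.array([p[0],p[1],1]); return -c['R'].T@c['t'], w/np.linalg.norm(w)
def onz(c,u,v,z):
    o,d=ray(c,u,v); return o+d*(z-o[2])/d[2]
def proj(c,X):
    p=c['R']@np.array(X)+c['t']; a=p[:2]/p[2]; a=a*(1+c['k1']*(a@a))
    return np.array([a[0]*c['fx']+c['cx'],a[1]*c['fy']+c['cy']])
def cross(r1,r2):
    (a,d),(b,e)=r1,r2; s,t=np.linalg.lstsq(np.c_[d,-e],b-a,rcond=None)[0]
    P,Q=a+s*d,b+t*e; return (P+Q)/2, np.linalg.norm(P-Q)
E
python3 - <<'E'
from h import *
for n in ('scene','top','wrist'):
    c=cam(n); save(c,n+'0.png'); print(n,c['fx'],c['k1'],-c['R'].T@c['t'],c['R'][2])
s=sense();print(s['clock'],s['tcp_rot'],s['gripper_width'])
E
```

```text
scene 493.99901797426145 -0.15876432243405542 [1.51716719 0.3982026  0.66999332] [-0.82166661 -0.26270823 -0.50581456]
top 392.0616966861538 -0.003098394518673863 [0.54556404 0.08956592 0.78303716] [ 0.11850546  0.02845779 -0.99254552]
wrist 353.7161702000694 0.023811143726406643 [0.12968995 0.56356082 0.37285652] [ 0.27273076 -0.10443794 -0.95640507]
0.15 [[-9.37367302e-01  3.48341449e-01 -8.80955255e-04]
 [ 3.48342473e-01  9.37365878e-01 -1.65310855e-03]
 [ 2.49931170e-04 -1.85644403e-03 -9.99998246e-01]] 0.08532753818386249
```

View pics/scene0.png

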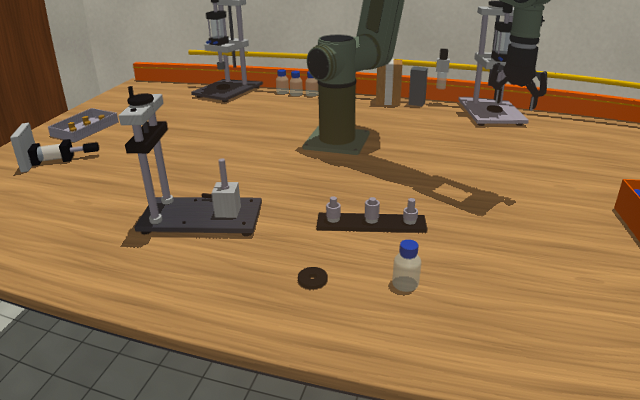

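View pics/top0.png

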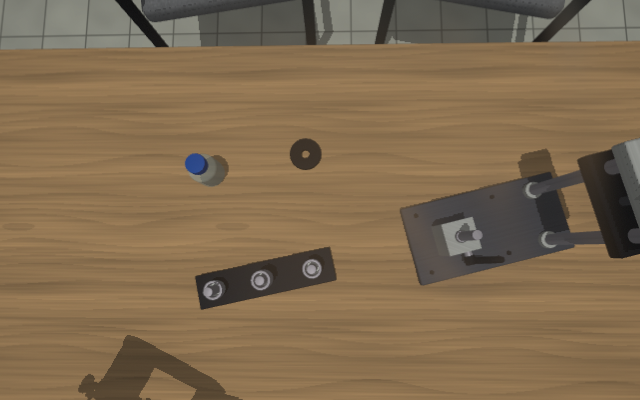

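The scene view shows the stand at (200,200) and sleeves at (334,210), (372,210) and (411,213). In the top view they are at (312,268), (261,280) and (213,290), with the post tip near (477,235). Next I'll enlarge both to see which sleeve is tallest and pick pixels.

```bash
python3 - <<'E'
import cv2,numpy as np
a=cv2.imread('pics/scene0.png');b=cv2.imread('pics/top0.png')
r=lambda i,x,y,w,h,k:cv2.resize(i[y:y+h,x:x+w],None,fx=k,fy=k,interpolation=cv2.INTER_CUBIC)
A=r(a,310,190,130,50,6); B=np.hstack([r(b,190,240,156,75,2.5)[:187],r(b,420,195,80,75,5)[:187*2][:187*1] ])if 0 else None
B1=r(b,190,240,150,72,5); 
o=np.vstack([A[:, :750],np.zeros((0,750,3),np.uint8)]); cv2.imwrite('pics/c1.png',np.vstack([o[:280],B1[:320]]))
C=np.hstack([r(a,200,150,60,75,6),r(b,425,205,70,75,6)]);cv2.imwrite('pics/c2.png',C)
E
```

```text
(no output)
```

View pics/c1.png

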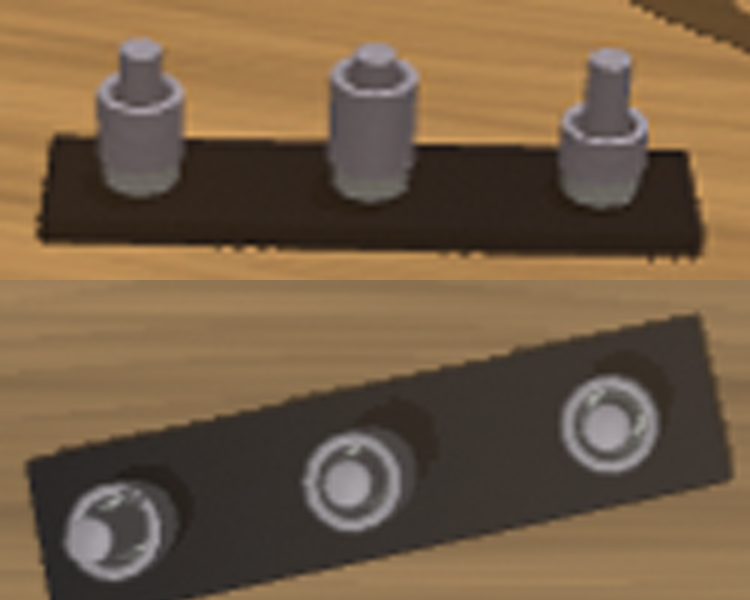

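View pics/c2.png

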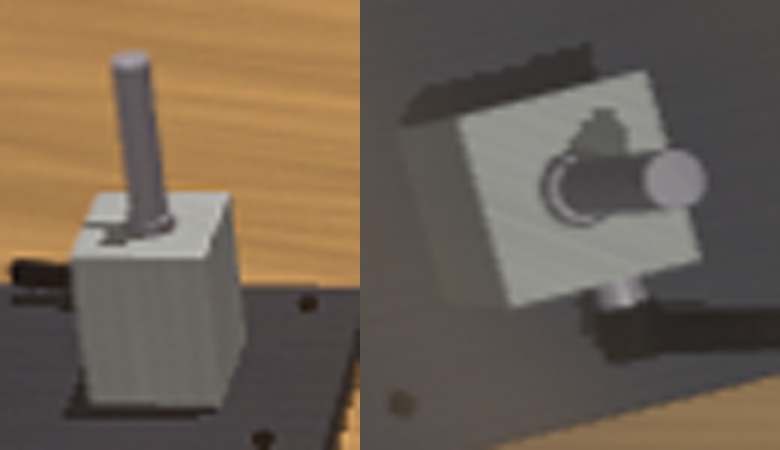

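The crops show the middle sleeve is the tallest: its rim centre is at scene (372,203) and top (260,280). The post tip is at scene (221.3,159.9) and top (477.1,234.3).

```bash
cat >> h.py <<'E'
E
python3 - <<'E'
from h import *
S=cam('scene');T=cam('top')
P=lambda a,b:cross(ray(S,*a),ray(T,*b))
print('rim',P((371.9,202.6),(260,279.8)));print('pegtip',P((372.2,197.9),(259.2,280.2)))
print('tip',P((221.3,159.9),(477.1,234.3)))
q=[(102,118),(285,70),(340,258),(152,305)]
q=np.array([onz(T,425+x/6-.4,205+y/6-.4,.098) for x,y in q]);print(q,q.mean(0))
d=q[2]-q[3]; print('yaw stand edge',np.degrees(np.arctan2(d[1],d[0])),np.linalg.norm(np.diff(q,axis=0),axis=1))
a=onz(T,190+112/5-.4,240+(530-280)/5-.4,.044);b=onz(T,190+610/5-.4,240+(424-280)/5-.4,.054);print(a,b,(a+b)/2, np.degrees(np.arctan2(*(b-a)[:2][::-1])))
for x in ((.5,0,.1),):print(proj(T,x))
c=onz(T,536,190,.028);e=onz(T,549,240,.028);print(c,e)
E
```

```text
rim (array([0.48909737, 0.21735365, 0.06214816]), np.float64(0.0011087667194295404))
pegtip (array([0.48924409, 0.21703128, 0.07523603]), np.float64(9.146789955556575e-05))
tip (array([ 0.56708391, -0.13604588,  0.1715504 ]), np.float64(8.374734024469017e-05))
[[ 0.58708147 -0.10304237  0.098     ]
 [ 0.60084847 -0.15602518  0.098     ]
 [ 0.54687747 -0.16914427  0.098     ]
 [ 0.53354821 -0.11527201  0.098     ]] [ 0.5670889  -0.13587096  0.098     ]
yaw stand edge -76.10277456825102 [0.0547422  0.05554258 0.05549676]
[0.46931831 0.31075045 0.044     ] [0.50911139 0.12445072 0.054     ] [0.48921485 0.21760059 0.049     ] -77.94297097433267
[383.04060285 275.25012113]
[ 0.65669405 -0.30484202  0.028     ] [ 0.56119325 -0.32289358  0.028     ]
```

Emit:
move_arm(dp=[[1.16,-1.29,-0.22],[2.31,-2.58,-0.45],[3.47,-3.86,-0.67],[4.62,-5.15,-0.9],[5.78,-6.44,-1.12]], twist=[[0,0,-0.72],[0,0,-1.44],[0,0,-2.16],[0,0,-2.88],[0,0,-3.6]], fingers=[1,1,1,1,1], newtons=40)

```text
clock: 0.75
tcp_pos: [0.3456, 0.3766, 0.2281]
tcp_rot: [[-0.651, 0.759, 0.0], [0.759, 0.651, 0.0], [-0.0, 0.0, -1.0]]
force: [1.4, 1.0, -1.1]
gripper_width: 0.0854
grip_force: 0.0
```

Emit:
move_arm(dp=[[1.16,-1.29,-0.22],[2.31,-2.58,-0.45],[3.47,-3.86,-0.67],[4.62,-5.15,-0.9],[5.78,-6.44,-1.12]], twist=[[0,0,-0.72],[0,0,-1.44],[0,0,-2.16],[0,0,-2.88],[0,0,-3.6]], fingers=[1,1,1,1,1])

```text
clock: 1.25
tcp_pos: [0.4902, 0.2155, 0.2001]
tcp_rot: [[-0.204, 0.979, 0.0], [0.979, 0.204, 0.0], [0.0, 0.0, -1.0]]
force: [0.6, -0.2, -0.8]
gripper_width: 0.0856
grip_force: 0.0
```

Emit:
move_arm(dp=[[0,0,0],[0,0,0],[0,0,0],[0,0,0],[0,0,0]], twist=[[0,0,0],[0,0,0],[0,0,0],[0,0,0],[0,0,0]], fingers=[1,1,1,1,1])

```text
clock: 1.75
tcp_pos: [0.4886, 0.218, 0.2005]
tcp_rot: [[-0.21, 0.978, 0.0], [0.978, 0.21, 0.0], [0.0, 0.0, -1.0]]
force: [-0.4, 0.1, -0.4]
gripper_width: 0.0854
grip_force: 0.0
```

```bash
python3 - <<'E'
from h import *
c=cam('wrist');save(c,'w1.png');s=sense();print(s['tcp_pos'],s['tcp_rot'],s['force'])
for p in ((.4892,.2173,.064),(.4892,.2173,.074)):print(proj(c,p))
E
```

```text
[0.48872941 0.21794252 0.20049678] [[-2.10165562e-01  9.77665774e-01  2.67056502e-04]
 [ 9.77665808e-01  2.10165533e-01  1.32964016e-04]
 [ 7.38682955e-05  2.89036468e-04 -9.99999956e-01]] [-0.21235835  0.44653452  0.94131327]
[315.25954409 200.4287242 ]
[315.29709214 204.33569976]
```

View pics/w1.png

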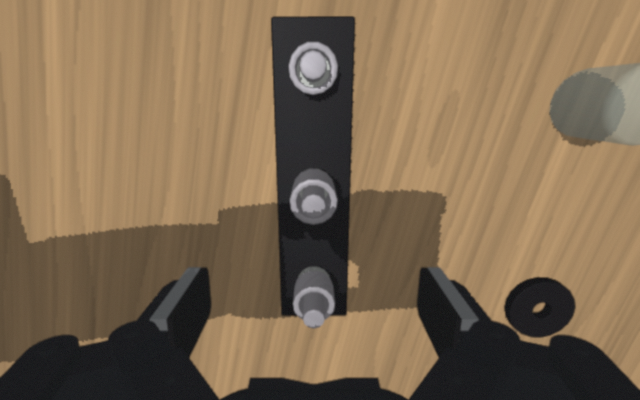

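The close view shows the tall sleeve's rim at (313,202). My prediction was (315,200), so the estimate is good to about 1 mm. Descend and grasp.

Emit:
move_arm(dp=[[0,0,-1.4],[0,0,-2.8],[0,0,-4.0],[0,0,-5.0],[0,0,-5.6]], twist=[[0,0,0],[0,0,0],[0,0,0],[0,0,0],[0,0,0]], fingers=[1,1,1,1,1])

```text
clock: 2.3
tcp_pos: [0.4874, 0.2172, 0.058]
tcp_rot: [[-0.209, 0.978, -0.003], [0.978, 0.209, -0.001], [-0.0, -0.004, -1.0]]
force: [0.0, -0.9, 1.7]
gripper_width: 0.0855
grip_force: 0.0
```

Emit:
move_arm(dp=[[0,0,0],[0,0,0],[0,0,0],[0,0,0],[0,0,0]], twist=[[0,0,0],[0,0,0],[0,0,0],[0,0,0],[0,0,0]], fingers=[1,0.5,0.2,0.2,0.2], newtons=40)

```text
clock: 2.8
tcp_pos: [0.4903, 0.2173, 0.0618]
tcp_rot: [[-0.208, 0.978, 0.002], [0.978, 0.208, 0.001], [0.0, 0.002, -1.0]]
force: [-0.7, -0.5, 2.7]
gripper_width: 0.0341
grip_force: 39.7
```

Emit:
move_arm(dp=[[0,0,0],[0,0,0],[0,0,0],[0,0,0],[0,0,0]], twist=[[0,0,0],[0,0,0],[0,0,0],[0,0,0],[0,0,0]], fingers=[0.2,0.2,0.2,0.2,0.2])

```text
clock: 3.3
tcp_pos: [0.4903, 0.2173, 0.0618]
tcp_rot: [[-0.208, 0.978, 0.002], [0.978, 0.208, 0.001], [0.0, 0.002, -1.0]]
force: [-0.7, -0.6, 6.1]
gripper_width: 0.0343
grip_force: 40.0
```

Emit:
move_arm(dp=[[0,0,0.3],[0,0,0.8],[0,0,1.4],[0,0,2.0],[0,0,2.6]], twist=[[0,0,0],[0,0,0],[0,0,0],[0,0,0],[0,0,0]], fingers=[0.2,0.2,0.2,0.2,0.2])

```text
clock: 3.8
tcp_pos: [0.4893, 0.2169, 0.1265]
tcp_rot: [[-0.208, 0.978, 0.0], [0.978, 0.208, 0.0], [-0.0, 0.0, -1.0]]
force: [0.9, 1.0, -1.6]
gripper_width: 0.0347
grip_force: 40.1
```

Emit:
move_arm(dp=[[0,0,0.8],[0,0,1.6],[0,0,2.6],[0,0,3.6],[0,0,4.4]], twist=[[0,0,0],[0,0,0],[0,0,0],[0,0,0],[0,0,0]], fingers=[0.2,0.2,0.2,0.2,0.2])

```text
clock: 4.3
tcp_pos: [0.4895, 0.217, 0.2377]
tcp_rot: [[-0.208, 0.978, 0.002], [0.978, 0.208, 0.001], [0.0, 0.002, -1.0]]
force: [0.2, 0.2, -1.5]
gripper_width: 0.0343
grip_force: 40.1
```

Emit:
move_arm(dp=[[0.3,-1.1,0],[0.6,-2.3,0],[0.9,-3.5,0],[1.25,-4.7,0],[1.56,-5.86,0]], twist=[[0,0,0],[0,0,0],[0,0,0],[0,0,0],[0,0,0]], fingers=[0.2,0.2,0.2,0.2,0.2])

```text
clock: 4.8
tcp_pos: [0.5283, 0.0692, 0.236]
tcp_rot: [[-0.208, 0.978, 0.001], [0.978, 0.208, -0.0], [-0.0, 0.001, -1.0]]
force: [0.9, 0.3, -0.9]
gripper_width: 0.0343
grip_force: 40.1
```

Emit:
move_arm(dp=[[0.3,-1.2,0],[0.6,-2.4,0],[0.9,-3.6,0],[1.25,-4.9,0],[1.56,-5.86,0]], twist=[[0,0,0],[0,0,0],[0,0,0],[0,0,0],[0,0,0]], fingers=[0.2,0.2,0.2,0.2,0.2])

```text
clock: 5.3
tcp_pos: [0.5673, -0.078, 0.236]
tcp_rot: [[-0.207, 0.978, 0.0], [0.978, 0.207, -0.001], [-0.001, 0.0, -1.0]]
force: [0.9, 0.3, -1.6]
gripper_width: 0.0344
grip_force: 40.1
```

Emit:
move_arm(dp=[[0,0,0],[0,0,0],[0,0,0],[0,0,0],[0,0,0]], twist=[[0,0,0],[0,0,0],[0,0,0],[0,0,0],[0,0,0]], fingers=[0.2,0.2,0.2,0.2,0.2])

```text
clock: 5.8
tcp_pos: [0.5671, -0.0751, 0.2354]
tcp_rot: [[-0.209, 0.978, -0.0], [0.978, 0.209, 0.0], [0.0, -0.0, -1.0]]
force: [0.2, -0.4, -0.9]
gripper_width: 0.0345
grip_force: 40.1
```

```bash
python3 - <<'E'
from h import *
c=cam('wrist');save(c,'w2.png');s=sense();print(s['tcp_pos'],s['tcp_rot'],s['force'])
t=np.array(s['tcp_pos'])
print(proj(c,(.567,-.136,.173)),proj(c,(.567,-.136,.098)),[proj(c,t+[0,0,z]) for z in (.004,-.036)])
d=cam('scene');save(d,'s2.png');print(proj(d,(.567,-.136,.173)),[proj(d,t+[0,0,z]) for z in (.004,-.036)])
a=c['pixels'];b=cv2.resize(d['pixels'][90:250,180:340],(400,400),interpolation=cv2.INTER_CUBIC)
cv2.imwrite('pics/m2.png',np.hstack([a[:,120:520],b])[:,:,::-1])
E
```

```text
[ 0.56715715 -0.07516631  0.23536192] [[-2.09341246e-01  9.77842646e-01 -4.72762906e-05]
 [ 9.77842642e-01  2.09341250e-01  9.35798245e-05]
 [ 1.01403221e-04 -2.66386558e-05 -9.99999995e-01]] [-0.65108387 -0.30241318 -0.89293598]
[293.26858172 330.10511671] [298.6515272  270.58438776] [array([315.32368204, 306.19365676]), array([315.10873207, 258.41437358])]
[221.28210303 159.34331383] [array([241.88144333, 135.8258711 ]), array([243.44186623, 151.76272897])]
```

View pics/m2.png

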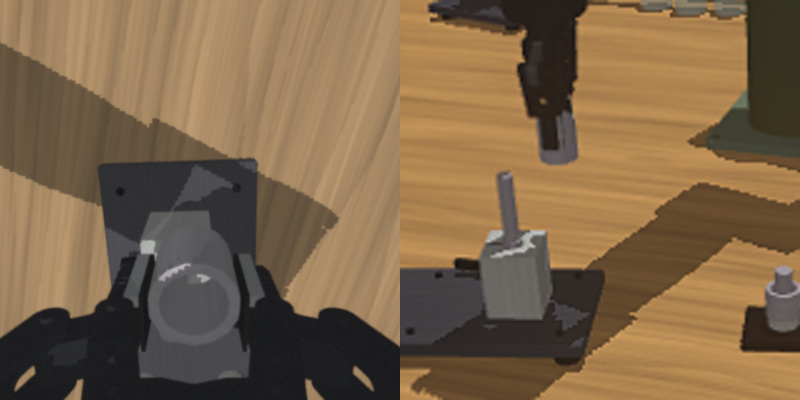

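The sleeve rim at wrist (315,303) matches the TCP projection within about 1 mm. In the scene view the post tip at (222,159.6) and the sleeve bottom at (243,152) match the predictions too. Move over the post and lower.

Emit:
move_arm(dp=[[0,-0.8,0],[0,-1.6,0],[0,-2.4,0],[0,-2.4,0],[0,-2.4,0]], twist=[[0,0,0],[0,0,0],[0,0,0],[0,0,0],[0,0,0]], fingers=[0.2,0.2,0.2,0.2,0.2])

```text
clock: 6.4
tcp_pos: [0.5672, -0.1358, 0.2352]
tcp_rot: [[-0.208, 0.978, -0.0], [0.978, 0.208, 0.001], [0.001, -0.0, -1.0]]
force: [-0.3, -0.7, -1.1]
gripper_width: 0.0342
grip_force: 40.1
```

```bash
python3 - <<'E'
from h import *
s=sense();print(s['tcp_pos'],s['force']);t=np.array(s['tcp_pos'])
c=cam('wrist');d=cam('scene');e=cam('top')
print([proj(d,t+[0,0,z]) for z in (.002,-.038)],proj(d,(.567,-.136,.173)),proj(e,t+[0,0,.002]),proj(e,(.567,-.136,.098)),proj(c,(.567,-.136,.173)))
print(proj(c,t+[0,0,.002]))
r=lambda i,x,y,w,k:cv2.resize(i[y:y+w,x:x+w],(k,k),interpolation=cv2.INTER_CUBIC)
cv2.imwrite('pics/m3.png',np.hstack([r(c['pixels'],215,200,200,400),r(d['pixels'],190,120,80,400)])[:,:,::-1])
E
```

```text
[ 0.56722219 -0.13578893  0.23518338] [-0.33968499 -0.71626308 -1.11013439]
[array([218.28233076, 134.46979611]), array([220.18421872, 150.14605755])] [221.28210303 159.34331383] [494.66703786 232.47842779] [461.28486049 235.86600685] [314.46897184 237.59122922]
[315.20934672 302.92522455]
```

View pics/m3.png

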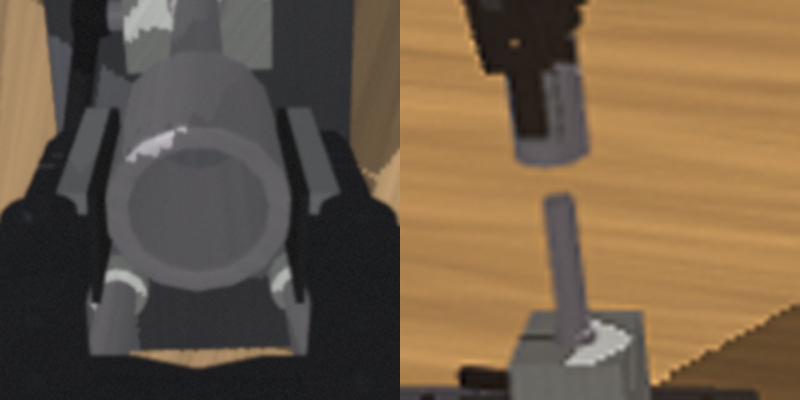

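The rim is centred at wrist (313.5,303.5), and the post tip at scene (221.6,159) lies under the sleeve bottom at (220.2,150). Everything agrees with the projections, so lower it.

Emit:
move_arm(dp=[[0,0,-0.5],[0,0,-1.0],[0,0,-1.5],[0,0,-2.0],[0,0,-2.4]], twist=[[0,0,0],[0,0,0],[0,0,0],[0,0,0],[0,0,0]], fingers=[0.2,0.2,0.2,0.2,0.2])

```text
clock: 7.05
tcp_pos: [0.5665, -0.1356, 0.1732]
tcp_rot: [[-0.208, 0.978, -0.002], [0.978, 0.208, 0.001], [0.001, -0.002, -1.0]]
force: [0.7, 0.2, -1.3]
gripper_width: 0.0337
grip_force: 40.1
```

Emit:
move_arm(dp=[[0,0,-0.4],[0,0,-0.7],[0,0,-0.9],[0,0,-1.1],[0,0,-1.3]], twist=[[0,0,0],[0,0,0],[0,0,0],[0,0,0],[0,0,0]], fingers=[0.2,0.2,0.2,0.2,0.2])

```text
clock: 7.55
tcp_pos: [0.5677, -0.1362, 0.1429]
tcp_rot: [[-0.208, 0.978, 0.001], [0.978, 0.208, -0.0], [-0.001, 0.001, -1.0]]
force: [0.1, 0.1, -1.6]
gripper_width: 0.0343
grip_force: 40.1
```

Emit:
move_arm(dp=[[0,0,-0.06],[0,0,-0.12],[0,0,-0.17],[0,0,-0.21],[0,0,-0.24]], twist=[[0,0,0],[0,0,0],[0,0,0],[0,0,0],[0,0,0]], fingers=[0.2,0.2,0.2,0.2,0.2])

```text
clock: 8.05
tcp_pos: [0.5674, -0.1361, 0.1369]
tcp_rot: [[-0.208, 0.978, 0.0], [0.978, 0.208, -0.0], [-0.0, 0.0, -1.0]]
force: [-0.1, 0.3, -0.8]
gripper_width: 0.034
grip_force: 40.1
```

Emit:
move_arm(dp=[[0,0,-0.02],[0,0,-0.04],[0,0,-0.06],[0,0,-0.06],[0,0,-0.06]], twist=[[0,0,0],[0,0,0],[0,0,0],[0,0,0],[0,0,0]], fingers=[0.2,0.2,0.2,0.2,0.2])

```text
clock: 8.55
tcp_pos: [0.5674, -0.1361, 0.1358]
tcp_rot: [[-0.208, 0.978, 0.0], [0.978, 0.208, -0.0], [-0.0, 0.0, -1.0]]
force: [-2.0, -0.6, 2.8]
gripper_width: 0.0342
grip_force: 40.5
```

Contact at the predicted height. Release.

Emit:
move_arm(dp=[[0,0,-0.02],[0,0,-0.02],[0,0,-0.02],[0,0,-0.02],[0,0,-0.02]], twist=[[0,0,0],[0,0,0],[0,0,0],[0,0,0],[0,0,0]], fingers=[0.2,0.2,0.45,0.6,0.8])

```text
clock: 9.05
tcp_pos: [0.5673, -0.136, 0.1345]
tcp_rot: [[-0.208, 0.978, 0.0], [0.978, 0.208, 0.0], [0.0, 0.0, -1.0]]
force: [-0.1, -0.6, -0.1]
gripper_width: 0.0643
grip_force: 0.0
```

Emit:
move_arm(dp=[[0,0,0],[0,0,0],[0,0,0],[0,0,0],[0,0,0]], twist=[[0,0,0],[0,0,0],[0,0,0],[0,0,0],[0,0,0]], fingers=[0.8,0.8,0.8,0.8,0.8])

```text
clock: 9.55
tcp_pos: [0.5673, -0.136, 0.1348]
tcp_rot: [[-0.208, 0.978, -0.0], [0.978, 0.208, -0.0], [-0.0, -0.0, -1.0]]
force: [0.3, -0.3, -0.3]
gripper_width: 0.0683
grip_force: 0.0
```

```bash
python3 - <<'E'
from h import *
s=sense();print(s['tcp_pos'],s['force'],s['gripper_width'])
c=cam('wrist');d=cam('scene')
for m in (c,d): print([proj(m,(.567,-.136,z)) for z in (.098,.138,.173)])
r=lambda i,x,y,w,k:cv2.resize(i[y:y+w,x:x+w],(k,k),interpolation=cv2.INTER_CUBIC)
cv2.imwrite('pics/m4.png',np.hstack([r(c['pixels'],215,200,200,400),r(d['pixels'],190,130,80,400)])[:,:,::-1])
E
```

```text
[ 0.56730772 -0.13601047  0.13477245] [ 0.33622786 -0.29181887 -0.34246862] 0.06834765830734535
[array([314.40072316, 257.37567819]), array([314.41075506, 304.61596095]), array([314.42730583, 376.85061649])]
[array([224.73035483, 186.91556862]), array([222.90554334, 172.41444619]), array([221.28210303, 159.34331383])]
```

View pics/m4.png

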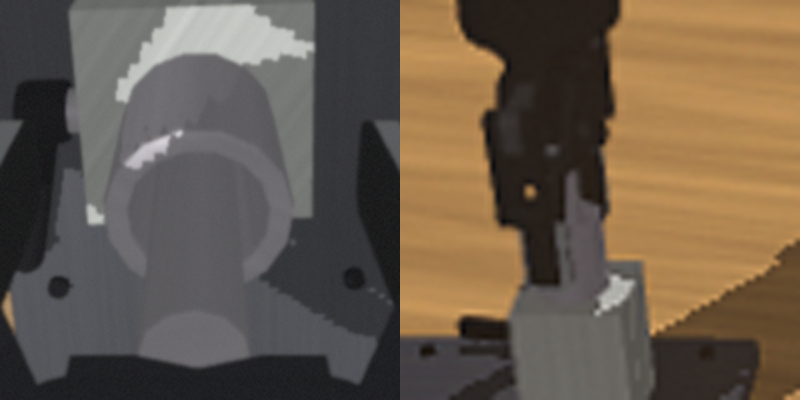

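The sleeve stands centred on the block (rim at wrist (314,303)) with the post upright inside it, tip at (312,365). Raise and grip the post.

Emit:
move_arm(dp=[[0,0,0.3],[0,0,0.7],[0,0,1.1],[0,0,1.38],[0,0,1.38]], twist=[[0,0,0],[0,0,0],[0,0,0],[0,0,0],[0,0,0]], fingers=[0.8,0.8,0.8,0.8,0.8])

```text
clock: 10.15
tcp_pos: [0.5685, -0.1365, 0.1716]
tcp_rot: [[-0.208, 0.978, 0.004], [0.978, 0.208, -0.002], [-0.002, 0.003, -1.0]]
force: [-0.1, -0.3, -0.2]
gripper_width: 0.0684
grip_force: 0.0
```

Emit:
move_arm(dp=[[0,0,0],[0,0,0],[0,0,0],[0,0,0],[0,0,0]], twist=[[0,0,0],[0,0,0],[0,0,0],[0,0,0],[0,0,0]], fingers=[0.6,0.45,0.35,0.3,0.28], newtons=35)

```text
clock: 10.65
tcp_pos: [0.5671, -0.136, 0.1689]
tcp_rot: [[-0.208, 0.978, -0.001], [0.978, 0.208, 0.0], [0.0, -0.001, -1.0]]
force: [-0.1, -1.0, 0.2]
gripper_width: 0.0238
grip_force: 0.0
```

Emit:
move_arm(dp=[[0,0,0],[0,0,0],[0,0,0],[0,0,0],[0,0,0]], twist=[[0,0,0],[0,0,0],[0,0,0],[0,0,0],[0,0,0]], fingers=[0.2,0.1,0,0,0])

```text
clock: 11.15
tcp_pos: [0.5672, -0.136, 0.1693]
tcp_rot: [[-0.208, 0.978, -0.0], [0.978, 0.208, 0.0], [0.0, -0.0, -1.0]]
force: [-0.2, -0.5, 0.2]
gripper_width: 0.0147
grip_force: 34.2
```

Emit:
move_arm(dp=[[0,0,0],[0,0,0],[0,0,0],[0,0,0],[0,0,0]], twist=[[0,0,0],[0,0,0],[0,0,0],[0,0,0],[0,0,0]], fingers=[0,0,0,0,0])

```text
clock: 11.65
tcp_pos: [0.5672, -0.136, 0.1692]
tcp_rot: [[-0.208, 0.978, -0.0], [0.978, 0.208, 0.0], [0.0, -0.0, -1.0]]
force: [-0.7, 0.4, 0.4]
gripper_width: 0.0149
grip_force: 34.2
```

The grip has no side force. Draw up slowly by 35 mm.

Emit:
move_arm(dp=[[0,0,0.05],[0,0,0.1],[0,0,0.16],[0,0,0.23],[0,0,0.3]], twist=[[0,0,0],[0,0,0],[0,0,0],[0,0,0],[0,0,0]], fingers=[0,0,0,0,0])

```text
clock: 12.15
tcp_pos: [0.5673, -0.1359, 0.1767]
tcp_rot: [[-0.208, 0.978, -0.0], [0.978, 0.208, 0.0], [0.0, -0.0, -1.0]]
force: [0.4, -0.5, -2.9]
gripper_width: 0.0149
grip_force: 34.1
```

Emit:
move_arm(dp=[[0,0,0.1],[0,0,0.2],[0,0,0.3],[0,0,0.4],[0,0,0.5]], twist=[[0,0,0],[0,0,0],[0,0,0],[0,0,0],[0,0,0]], fingers=[0,0,0,0,0])

```text
clock: 12.65
tcp_pos: [0.5673, -0.136, 0.1896]
tcp_rot: [[-0.208, 0.978, 0.0], [0.978, 0.208, -0.0], [-0.0, 0.0, -1.0]]
force: [0.9, 0.5, -3.3]
gripper_width: 0.0147
grip_force: 34.1
```

Emit:
move_arm(dp=[[0,0,0.12],[0,0,0.24],[0,0,0.36],[0,0,0.46],[0,0,0.54]], twist=[[0,0,0],[0,0,0],[0,0,0],[0,0,0],[0,0,0]], fingers=[0,0,0,0,0])

```text
clock: 13.15
tcp_pos: [0.5674, -0.136, 0.2031]
tcp_rot: [[-0.208, 0.978, 0.0], [0.978, 0.208, -0.0], [-0.0, 0.0, -1.0]]
force: [0.5, 0.2, -3.4]
gripper_width: 0.0147
grip_force: 34.1
```

Emit:
move_arm(dp=[[0,0,0.06],[0,0,0.06],[0,0,0.06],[0,0,0.06],[0,0,0.06]], twist=[[0,0,0],[0,0,0],[0,0,0],[0,0,0],[0,0,0]], fingers=[0,0,0,0,0])

```text
clock: 13.65
tcp_pos: [0.5672, -0.136, 0.2041]
tcp_rot: [[-0.208, 0.978, -0.0], [0.978, 0.208, 0.0], [0.0, -0.0, -1.0]]
force: [-0.3, 0.1, -3.4]
gripper_width: 0.0153
grip_force: 34.1
```

```bash
python3 - <<'E'
from h import *
s=sense();print(s['tcp_pos'],s['force'],s['gripper_width'],s['grip_force'],s['clock'])
c=cam('wrist');d=cam('scene')
for m in (c,d): print([proj(m,(.567,-.136,z)) for z in (.098,.138,.208)])
r=lambda i,x,y,w,k:cv2.resize(i[y:y+w,x:x+w],(k,k),interpolation=cv2.INTER_CUBIC)
cv2.imwrite('pics/m5.png',np.hstack([r(c['pixels'],215,200,200,400),r(d['pixels'],190,130,80,400)])[:,:,::-1])
E
```

```text
[ 0.56720101 -0.13597504  0.20408074] [-0.29777278  0.09231561 -3.43371973] 0.015268308151077435 34.14044916629791 13.65
[array([314.58843923, 212.07597967]), array([314.6080181 , 234.55826016]), array([314.67127128, 305.81269805])]
[array([224.73035483, 186.91556862]), array([222.90554334, 172.41444619]), array([219.63494667, 145.90907722])]
```

View pics/m5.png

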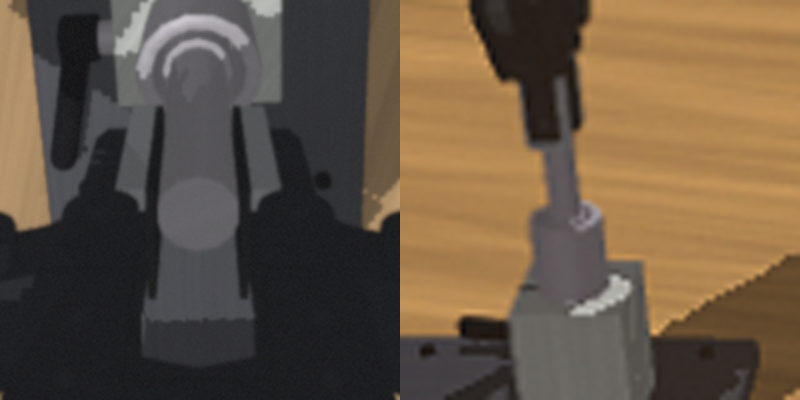

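The post's tip is at wrist (314,306.5), against (314.7,305.8) predicted for 35 mm of lift. The shoulder ring is level with the sleeve top, and the sleeve stands flat and clear of the fingers. Hand in.

```bash
python3 -c "from bench import job_done; print(job_done())"
```

```text
the job is handed in; nothing more can be done
None
```

The job is handed in: the tallest sleeve stands flat on the clamp block around the post, and the arm is holding the post with its shoulder level with the sleeve top. The post measured 34.9 mm of lift under a 34 N grip, at 13.7 s; no verdict came back on handing in.

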